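# Pack the short specimen jars in the transport tub and close it

## Task

Pack the three short specimen jars into the light grey transport tub, each standing upright on the disc of its cap's colour, keeping them upright on the way. Then put the lid on the tub so that it seats fully all round, and let go. Leave the two tall amber bottles standing where they are; they rise above the fill line and do not go in.

Things in the scene. Friction and masses are not known exactly. Their poses are not given: they have to be found in the camera images.
- jar_red: Short specimen jar, to be packed: upright cylinder 48 mm high, white body 41 mm in diameter, with a wide flat red screw cap 44 mm in diameter filling the top 16 mm. About 70 g (varies). Origin: centre of its underside; z up.
- jar_yellow: Short specimen jar, to be packed: upright cylinder 48 mm high, white body 41 mm in diameter, with a wide flat yellow screw cap 44 mm in diameter filling the top 16 mm. About 70 g (varies). Origin: centre of its underside; z up.
- jar_blue: Short specimen jar, to be packed: upright cylinder 48 mm high, white body 41 mm in diameter, with a wide flat blue screw cap 44 mm in diameter filling the top 16 mm. About 70 g (varies). Origin: centre of its underside; z up.
- bottle_red: Tall amber glass bottle, NOT to be packed: 85 mm high, 38 mm in diameter at the foot, shouldered to a small red cap 27 mm in diameter (top 19 mm). Origin: centre of its underside; z up. Stands among the jars; must not be shifted.
- bottle_blue: Tall amber glass bottle, NOT to be packed: 85 mm high, 38 mm in diameter at the foot, shouldered to a small blue cap 27 mm in diameter (top 19 mm). Origin: centre of its underside; z up. Stands among the jars; must not be shifted.
- tub: Light grey open tub fixed to the bench, 224 (x) by 132 (y) by 70 mm high; walls and floor 6 mm; red fill line inside, 60 mm above the bench. Origin: centre of its underside, on the bench; x along its length. Fingers opening across the width (y) have 38 mm from a centred jar to each long wall; along the length the jars stand 24 mm apart, the end ones 16 mm from the end wall.
- pad_red: Flat red disc, 54 mm in diameter, 2 mm thick, fixed to the tub's floor: the place for the jar with the red cap. Origin: centre of its underside, 6 mm above the bench; the jar stands on its top, 8 mm above the bench. The three discs lie in a row along the tub's long middle line, 68 mm apart, in changing order.
- pad_yellow: Flat yellow disc, 54 mm in diameter, 2 mm thick, fixed to the tub's floor: the place for the jar with the yellow cap. Origin: centre of its underside, 6 mm above the bench; the jar stands on its top, 8 mm above the bench. The three discs lie in a row along the tub's long middle line, 68 mm apart, in changing order.
- pad_blue: Flat blue disc, 54 mm in diameter, 2 mm thick, fixed to the tub's floor: the place for the jar with the blue cap. Origin: centre of its underside, 6 mm above the bench; the jar stands on its top, 8 mm above the bench. The three discs lie in a row along the tub's long middle line, 68 mm apart, in changing order.
- lid: Loose lid, about 300 g, lying right way up on the bench: white plate 236 (x) by 144 (y) mm, z 8 to 14 mm; below it a grey slab 196 by 104 by 8 mm that drops into the tub with 8 mm play all round; on top a central black bar handle 90 mm long in x, 20 mm thick in y, z 14 to 49 mm. Origin: centre of the slab's underside; seated, it is 62 mm above the bench. Fits either way round.
Mind the look-alikes: they are no part of the job. Leave any black, green or turquoise look-alike of the jar_yellow alone.

How it is judged:
On the way, in this order (a step that is already met when the one before it is completed fails the run):
1. the three short jars stand in the tub, each on the disc of its cap's colour (horizontal distance between jar_red and pad_red below 0.015 m and z of each of jar_red, jar_yellow, jar_blue in the frame of tub below 0.014 m and angle between each of jar_red, jar_yellow, jar_blue's own z axis and vertical below 0.12 rad and linear speed of each of jar_red, jar_yellow, jar_blue below 0.02 m/s and horizontal distance between jar_yellow and pad_yellow below 0.015 m and horizontal distance between jar_blue and pad_blue below 0.015 m), for 0.2 s.
2. the lid is seated on the tub (z of lid in the frame of tub between 0.056 and 0.066 m and horizontal distance between lid and tub below 0.014 m and angle between the x axis of lid and the x axis of tub, either way round below 0.2 rad and angle between lid's own z axis and vertical below 0.03 rad and linear speed of lid below 0.02 m/s), for 0.2 s.
At the end, for the whole second after the job is handed in: Each short jar upright (0.12 rad) on the disc of its cap's colour, centres within 15 mm; lid flat (0.03 rad), fully down on the rim (origin 56 to 66 mm above the tub's), centred within 14 mm, along the tub (0.2 rad); tall bottles standing within 30 mm of their start; all at rest (all of step 1 and all of step 2 and angle between each of bottle_red, bottle_blue's own z axis and vertical below 0.2 rad and not (distance of bottle_red from where it was at the start of the episode above 0.03 m) and not (distance of bottle_blue from where it was at the start of the episode above 0.03 m)); the robot touches nothing.
It fails at once if a tall bottle is shifted by more than 30 mm (distance of any of bottle_red, bottle_blue from where it was at the start of the episode above 0.03 m).
It fails at once if a jar is tipped by more than 0.6 rad (angle between any of jar_red, jar_yellow, jar_blue's own z axis and vertical above 0.6 rad).
It also fails if it takes over 118 s, if anything falls off the work surface, if the arm or the gripper's body presses on something with over 40 N, if the wrist force passes 120 N, or if a joint passes its speed limit or range.

## Robot

A 7-joint arm with a two-finger parallel gripper is mounted at the origin on the work surface. World frame = base frame: x ahead of the robot, y to its left, z up, the work surface at z = 0. Lengths are in m, angles in rad, forces in N, time in s.
With the tool pointing down it reaches from about 0.4 to 0.85 m from the base axis. Payload 10.4 kg.
Tool frame: the origin (TCP) lies at the very end of the fingers, on their centre line; the grasp point (between the pads) lies 19 mm behind it (r.pinch_z is the distance from the TCP to the grasp point, in m); z points along the fingers, y is the line along which they close (so a half turn about z gives the same grasp; the last joint's range is limited). The gripper opens to 87 mm and grips with 3 to 60 N. Pads are 19 mm wide; open, the fingers measure 117 mm over their backs; the gripper's body (75 mm by 190 mm) begins 51 mm behind the grasp point.
Start: joints at [1.185, 0.332, -0.065, 1.46, 0.022, 1.35, -0.088], TCP at [0.222, -0.584, 0.223] pointing down, gripper open.
Joint ranges: [-2.6, 2.6], [-0.5, 2.12], [-1.47, 1.34], [0.16, 2.42], [-1.27, 4.41], [0.06, 2.06], [-2.6, 2.6]. Speed limits (rad/s): [2.22, 2.22, 2.79, 2.79, 3.14, 3.14, 3.14].

## Interface

Orientations are given as a unit quaternion [x, y, z, w].
In Python, from bench import r, camera gives the robot as it stands. The module is installed in compiled form; this text tells all that it offers.
- The arm moves only by the shell command python3 -m pendant 'ROWS' [FORCE]. ROWS is JSON, a list of rows, each an object with "dp": the shift along the tool's x, y, z as a fraction of full scale, a list of three; "rotation": the turn, a rotation vector about the tool's x, y, z as a fraction of full scale, a list of three; "jaw": the opening, from 0 (shut) to 1 (fully open). A call has 1 to 8 rows; each row is the pose to reach, as a shift and turn from the pose commanded when the call began, along the tool's axes at that moment, turning the shorter way round; what a row does not reach only later rows make up. Full scale, the value 1, is 0.15 m for a shift and 2 pi rad for a turn. A row lasts 1/8 s, in which the tool goes at most 62.5 mm and 10.7 degrees, less where a joint would pass 70% of its speed; a pose out of reach is approached as far as the arm can. A call with a number of a shift or a turn outside -1 to 1 is refused whole. A call with a gripper value outside its range is refused whole. The fingers move at their own pace and stop on an object; FORCE is the grip in N (left out, the last holds). Time passes only in rows, so rows that repeat a pose let the fingers close. It gives the time, the measured TCP pose, the force, the opening and the grip force at its end, in the units of the state.
- r.read_state(): the state, without advancing time (a new reading comes with each control period).
- camera(name): name is "side" or "top" or "wrist"; returns a dict with "image" (384x512x3 uint8, red, green, blue), "z_map" (384x512 float32, m along the optical axis (not along the pixel's ray), 0 where there is no reading), "mtx" (3x3 intrinsics, pixels), "T" (4x4, takes a point from camera to world coordinates). Camera axes: x right, y down, z forward; pixel columns grow to the right and rows downward; lengths in m; the calibration is good to about 2 mm. The wrist camera is an equidistant fisheye: a pixel r from the principal point sees the ray r / f radians off the axis. A picture is of the moment at which its call begins.
- r.close_job(): hands the job in; it is judged then, once.
The state is a dict: "time": time; "joint_positions": joint angles; "joint_vel": joint speeds; "joint_torque": joint torques, N m; "ee_pos": TCP position; "eef_rot": TCP orientation; "ft_force": force on the tool from outside, world axes, zero at the start; "torque": the same for the moment, N m; "width": finger opening in m; "grip_force": force on a finger pad.
Only numpy, scipy, OpenCV 4.12 (cv2) and the standard library are available. Lean on these libraries where they do the work, as an engineer would, in place of code of your own. Each camera call takes 0.05 s, during which the arm holds its last target. There are 200 camera calls.

## Working session

There is one attempt and no reset: what is moved stays moved. The work goes in short steps, Python scripts to look and compute and a shell command to move; the robot and the scene stay as the last step left them, time stands still between calls to the robot, and variables do not carry over. Pictures are saved under pics/ and viewed, at most 14 in all, crops included, and the job is handed in when it is done.

```bash
mkdir -p pics; python3 - <<'E'
from bench import r,camera
import cv2,numpy as np
s=r.read_state();print(s['time'],s['ee_pos'],s['eef_rot'],s['width'],r.pinch_z)
for n in('top','side'):
    c=camera(n);cv2.imwrite(f'pics/{n}0.png',c['image'][...,::-1]);np.savez(f'{n}0.npz',**c)
    print(n,c['mtx'].round(1).tolist(),c['T'].round(3).tolist())
E
```

```text
0.0 [ 0.22162583 -0.58396268  0.2217294 ] [ 9.83596271e-01  1.80382473e-01 -1.72518377e-04 -7.13181576e-04] 0.08722925155310815 0.0187
top [[360.4, 0.0, 252.6], [0.0, 360.4, 187.3], [0.0, 0.0, 1.0]] [[-0.017, -0.997, 0.076, 0.486], [-1.0, 0.017, -0.005, 0.005], [0.004, -0.076, -0.997, 0.743], [0.0, 0.0, 0.0, 1.0]]
side [[374.7, 0.0, 252.5], [0.0, 374.7, 189.7], [0.0, 0.0, 1.0]] [[-0.777, -0.456, 0.433, 0.215], [-0.629, 0.569, -0.53, 0.414], [-0.005, -0.684, -0.729, 0.605], [0.0, 0.0, 0.0, 1.0]]
```

View pics/top0.png

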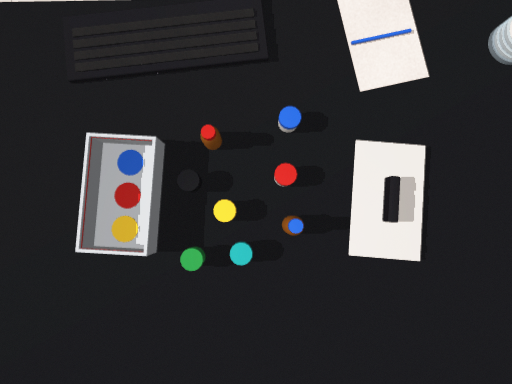

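View pics/side0.png

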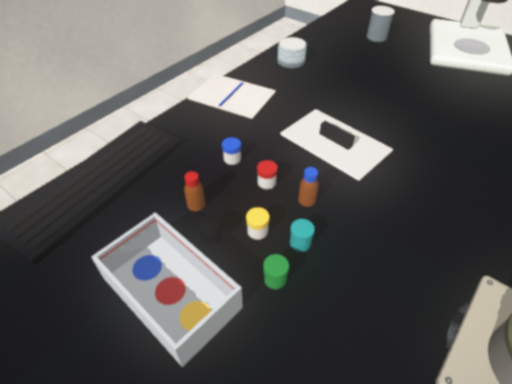

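The top picture shows the tub at the left with its pads: blue (130,162), red (127,195) and yellow (124,229). The lid is at (388,200), with its handle at (391,199). The jars are blue (289,118), red (286,175) and yellow (225,211), and the bottles are red (208,132) and blue (295,226). The look-alikes are black (189,181), green (192,260) and turquoise (241,254). The side picture agrees with this. Next I measure from both views.

```bash
cat > h.py <<'E'
import numpy as np,cv2
def world(c,mask):
    v,u=np.nonzero(mask&(c['z_map']>0));z=c['z_map'][v,u]
    p=np.linalg.inv(c['mtx'])@np.array([u,v,np.ones(len(u))])*z
    return (c['T'][:3,:3]@p).T+c['T'][:3,3],u,v
def ray(c,uv):
    d=c['T'][:3,:3]@np.linalg.inv(c['mtx'])@np.array([*uv,1.]);return c['T'][:3,3],d/np.linalg.norm(d)
def tri(c1,a,c2,b):
    A=np.zeros((3,3));B=np.zeros(3);L=[ray(c1,a),ray(c2,b)]
    for o,d in L: P=np.eye(3)-np.outer(d,d);A+=P;B+=P@o
    x=np.linalg.solve(A,B);return x,np.linalg.norm(np.cross(L[0][1],L[1][1])@(L[1][0]-L[0][0])/np.linalg.norm(np.cross(L[0][1],L[1][1])))
E
python3 - <<'E'
from h import *
C={n:dict(np.load(n+'0.npz')) for n in('top','side')}
H={'red':[(0,7),(173,180)],'yellow':[(22,34)],'blue':[(105,125)],'green':[(55,75)],'turq':[(80,98)]}
for n,c in C.items():
  hsv=cv2.cvtColor(c['image'],cv2.COLOR_RGB2HSV)
  for k,R in H.items():
    m=np.zeros(hsv.shape[:2],bool)
    for a,b in R: m|=(hsv[...,0]>=a)&(hsv[...,0]<b)
    m&=(hsv[...,1]>130)&(hsv[...,2]>80)
    nn,l,st,ce=cv2.connectedComponentsWithStats(m.astype(np.uint8))
    for i in range(1,nn):
      if st[i,4]>60:
        w,u,v=world(c,l==i);zt=np.percentile(w[:,2],90);t=np.abs(w[:,2]-zt)<.005
        lo,hi=w[t].min(0),w[t].max(0)
        print(n,k,st[i,4],ce[i].round(1),'ztop',zt.round(4),'mid',((lo+hi)/2).round(4)[:2],'mean',w[t].mean(0)[:2].round(4),'topuv',u[t].mean().round(1),v[t].mean().round(1),'ext',(hi-lo)[:2].round(3))
c=C['top'];w,u,v=world(c,c['z_map']>0)
g=c['image'][v,u]
for nm,bx,zr in(('tubrim',(60,175,120,265),(.06,.08)),('lidplate',(335,440,130,270),(.008,.022)),('handle',(370,415,165,230),(.035,.06))):
  t=(u>bx[0])&(u<bx[1])&(v>bx[2])&(v<bx[3])&(w[:,2]>zr[0])&(w[:,2]<zr[1])
  if nm=='lidplate': t&=g.mean(1)>150
  q=w[t];R=cv2.minAreaRect(q[:,:2].astype(np.float32));print(nm,t.sum(),np.array(R[0]).round(4),np.array(R[1]).round(4),R[2],np.median(q[:,2]))
E
```

```text
top red 196 [207.9 131.8] ztop 0.0857 mid [0.6418 0.084 ] mean [0.6414 0.084 ] topuv 207.5 131.6 ext [0.025 0.025]
top red 423 [285.3 173.8] ztop 0.0488 mid [ 0.5642 -0.0613] mean [ 0.5642 -0.0616] topuv 285.2 173.9 ext [0.043 0.043]
top red 508 [127.2 195. ] ztop 0.0089 mid [0.5311 0.2574] mean [0.5309 0.2582] topuv 127.1 195.0 ext [0.049 0.052]
top yellow 440 [224.3 210.2] ztop 0.049 mid [0.4954 0.0579] mean [0.4953 0.0575] topuv 224.2 210.5 ext [0.041 0.043]
top yellow 532 [124.4 228.4] ztop 0.0087 mid [0.4632 0.2631] mean [0.4633 0.2632] topuv 124.4 228.4 ext [0.051 0.052]
top blue 185 [381.2  36. ] ztop 0.0107 mid [ 0.8585 -0.2744] mean [ 0.8579 -0.2751] topuv 381.1 36.0 ext [0.029 0.126]
top blue 425 [289.6 116.9] ztop 0.0489 mid [ 0.6776 -0.0729] mean [ 0.6769 -0.0727] topuv 289.4 116.8 ext [0.042 0.042]
top blue 504 [129.9 162.1] ztop 0.0089 mid [0.599 0.253] mean [0.5988 0.2531] topuv 129.9 162.0 ext [0.051 0.051]
top blue 175 [295.3 225.6] ztop 0.0861 mid [ 0.4646 -0.0741] mean [ 0.465  -0.0742] topuv 295.3 225.7 ext [0.025 0.026]
top green 437 [191.3 259. ] ztop 0.0487 mid
[... 923 characters left out ...]
.6] ztop 0.0871 mid [ 0.4651 -0.0748] mean [ 0.4647 -0.0733] topuv 310.6 171.7 ext [0.026 0.027]
side blue 496 [146.6 267.2] ztop 0.0102 mid [0.5989 0.2537] mean [0.5986 0.2537] topuv 146.7 267.2 ext [0.05  0.049]
side green 701 [275.5 270.6] ztop 0.0497 mid [0.4038 0.1222] mean [0.4032 0.1232] topuv 275.9 265.4 ext [0.042 0.043]
side turq 657 [301.4 234.2] ztop 0.0498 mid [0.413  0.0274] mean [0.4125 0.0289] topuv 302.1 228.2 ext [0.042 0.044]
tubrim 1760 [0.5307 0.2586] [0.1337 0.2244] 85.77159118652344 0.06862898993952943
lidplate 7441 [ 0.5128 -0.2702] [0.1447 0.236 ] 84.07958221435547 0.013680505242163132
handle 569 [ 0.5122 -0.2701] [0.021  0.0897] 84.50944519042969 0.04812737730407424
```

Both views agree: jar tops about 49 mm, pads about 9 mm, rim about 69 mm, handle top about 48 mm, all matching the text. Sizes match as well. The tub's yaw is about -4.2° and the lid's about -5.7°. I start by turning the tool to the tub's direction and moving toward the red jar.

```bash
cat > go.py <<'E'
import sys,numpy as np
from bench import r
from scipy.spatial.transform import Rotation as R
T={'jr':(.564,-.0612),'jy':(.4955,.0578),'jb':(.677,-.0728),'pr':(.531,.258),'py':(.463,.2632),'pb':(.599,.2534),'lid':(.5125,-.2701),'tub':(.5308,.2585)}
s=r.read_state();p=s['ee_pos'];q=R.from_quat(s['eef_rot']);M=q.as_matrix();f=lambda a:np.array2string(np.asarray(a),precision=4,suppress_small=True)
print('t',round(s['time'],2),'p',f(p),'yaw',f(np.degrees(np.arctan2(M[1,0],M[0,0]))),'tilt',f(np.degrees(np.arccos(-M[2,2]))),'w',f(s['width']),'F',f(s['ft_force']),'g',f(s['grip_force']),'q7',f(s['joint_positions'][6]))
for a in sys.argv[1:]:
    n,z,y=a.split(',');t=np.array([*T[n],float(z)]);d=M.T@(t-p)
    y=np.radians(float(y));W=R.from_matrix([[np.cos(y),np.sin(y),0],[np.sin(y),-np.cos(y),0],[0,0,-1]])
    print(a,'dp',f(d/.15),'rot',f((q.inv()*W).as_rotvec()/2/np.pi))
E
python3 -m pendant '[{"dp":[0,0,0],"rotation":[0,0,0.0695],"jaw":0.8},{"dp":[0,0,0],"rotation":[0,0,0.0695],"jaw":0.8},{"dp":[0,0,0],"rotation":[0,0,0.0695],"jaw":0.8},{"dp":[0,0,0],"rotation":[0,0,0.0695],"jaw":0.8},{"dp":[0,0,0],"rotation":[0,0,0.0695],"jaw":0.8}]' 20; python3 go.py jr,.15,-4.2
```

```text
time: 0.72
ee_pos: [0.2218, -0.5842, 0.2223]
eef_rot: [0.999, -0.036, -0.0, -0.0]
ft_force: [-0.3, 0.9, -0.1]
width: 0.0697
grip_force: 0.0
t 0.72 p [ 0.2218 -0.5842  0.2223] yaw -4.1426 tilt 0.0194 w 0.0697 F [-0.2615  0.9142 -0.148 ] g 0. q7 -0.5098
jr,.15,-4.2 dp [ 2.0236 -3.6423  0.483 ] rot [-0.      0.      0.0002]
```

```bash

python3 -m pendant '[{"dp":[0.17,-0.3,0],"rotation":[0,0,0],"jaw":0.8},{"dp":[0.34,-0.6,0],"rotation":[0,0,0],"jaw":0.8},{"dp":[0.5,-0.9,0],"rotation":[0,0,0],"jaw":0.8}]' | tail -5 | head -1
python3 -m pendant '[{"dp":[0.17,-0.3,0],"rotation":[0,0,0],"jaw":0.8},{"dp":[0.34,-0.6,0],"rotation":[0,0,0],"jaw":0.8},{"dp":[0.5,-0.9,0],"rotation":[0,0,0],"jaw":0.8}]' | tail -5 | head -1
python3 -m pendant '[{"dp":[0.17,-0.3,0],"rotation":[0,0,0],"jaw":0.8},{"dp":[0.34,-0.6,0],"rotation":[0,0,0],"jaw":0.8},{"dp":[0.5,-0.9,0],"rotation":[0,0,0],"jaw":0.8}]' | tail -5 | head -1
python3 -m pendant '[{"dp":[0.17,-0.3,0],"rotation":[0,0,0],"jaw":0.8},{"dp":[0.34,-0.6,0],"rotation":[0,0,0],"jaw":0.8},{"dp":[0.524,-0.94,0.2],"rotation":[0,0,0],"jaw":0.8},{"dp":[0.524,-0.94,0.48],"rotation":[0,0,0],"jaw":0.8},{"dp":[0.524,-0.94,0.48],"rotation":[0,0,0],"jaw":0.8},{"dp":[0.524,-0.94,0.48],"rotation":[0,0,0],"jaw":0.8}]'
python3 go.py jr,.021,-4.2
```

```text
ee_pos: [0.3074, -0.4538, 0.2226]
ee_pos: [0.3921, -0.3246, 0.2227]
ee_pos: [0.4768, -0.1956, 0.2227]
time: 2.6
ee_pos: [0.5654, -0.0633, 0.1521]
eef_rot: [0.999, -0.037, 0.001, 0.0]
ft_force: [-0.2, -0.0, 0.1]
width: 0.0698
grip_force: 0.0
t 2.6 p [ 0.5654 -0.0633  0.1521] yaw -4.2879 tilt 0.0871 w 0.0698 F [-0.2495 -0.041   0.1098] g 0. q7 -1.7209
jr,.021,-4.2 dp [-0.0114 -0.0134  0.8742] rot [ 0.0001 -0.0002 -0.0002]
```

```bash

python3 -m pendant '[{"dp":[-0.01,-0.013,0.2],"rotation":[0,0,0],"jaw":0.8},{"dp":[-0.01,-0.013,0.45],"rotation":[0,0,0],"jaw":0.8},{"dp":[-0.01,-0.013,0.7],"rotation":[0,0,0],"jaw":0.8},{"dp":[-0.01,-0.013,0.87],"rotation":[0,0,0],"jaw":0.8},{"dp":[-0.01,-0.013,0.87],"rotation":[0,0,0],"jaw":0.8},{"dp":[-0.01,-0.013,0.87],"rotation":[0,0,0],"jaw":0.8},{"dp":[-0.01,-0.013,0.87],"rotation":[0,0,0],"jaw":0.2},{"dp":[-0.01,-0.013,0.87],"rotation":[0,0,0],"jaw":0.2}]' 20
python3 -m pendant '[{"dp":[0,0,0],"rotation":[0,0,0],"jaw":0.2},{"dp":[0,0,0],"rotation":[0,0,0],"jaw":0.2},{"dp":[0,0,0],"rotation":[0,0,0],"jaw":0.2},{"dp":[0,0,0],"rotation":[0,0,0],"jaw":0.2}]'
python3 go.py jr,.021,-4.2
```

```text
time: 3.6
ee_pos: [0.5642, -0.0603, 0.0211]
eef_rot: [0.999, -0.037, 0.001, 0.0]
ft_force: [1.1, 0.1, 0.7]
width: 0.0568
grip_force: 0.0
time: 4.1
ee_pos: [0.5637, -0.0603, 0.0203]
eef_rot: [0.999, -0.037, 0.0, 0.0]
ft_force: [-1.9, -0.2, 4.6]
width: 0.043
grip_force: 20.0
t 4.1 p [ 0.5637 -0.0603  0.0203] yaw -4.2353 tilt 0.0213 w 0.043 F [-1.943  -0.249   4.6477] g 19.9998 q7 -1.7879
jr,.021,-4.2 dp [ 0.0025  0.006  -0.0047] rot [ 0.     -0.     -0.0001]
```

```bash

python3 -m pendant '[{"dp":[0,0,-0.1],"rotation":[0,0,0],"jaw":0.2},{"dp":[0,0,-0.3],"rotation":[0,0,0],"jaw":0.2},{"dp":[0,0,-0.5],"rotation":[0,0,0],"jaw":0.2},{"dp":[0,0,-0.7],"rotation":[0,0,0],"jaw":0.2},{"dp":[0,0,-0.87],"rotation":[0,0,0],"jaw":0.2},{"dp":[0,0,-0.87],"rotation":[0,0,0],"jaw":0.2}]'
python3 go.py pr,.15,-4.2
```

```text
time: 4.85
ee_pos: [0.5648, -0.0601, 0.153]
eef_rot: [0.999, -0.037, 0.002, 0.0]
ft_force: [0.1, 0.1, -0.7]
width: 0.0435
grip_force: 20.0
t 4.85 p [ 0.5648 -0.0601  0.153 ] yaw -4.2278 tilt 0.2335 w 0.0435 F [ 0.072   0.1473 -0.715 ] g 19.9999 q7 -1.7252
pr,.15,-4.2 dp [-0.3809 -2.098   0.0182] rot [ 0.     -0.0006 -0.0001]
```

```bash

python3 -m pendant '[{"dp":[-0.04,-0.2,0],"rotation":[0,0,0],"jaw":0.2},{"dp":[-0.08,-0.4,0],"rotation":[0,0,0],"jaw":0.2},{"dp":[-0.12,-0.7,0],"rotation":[0,0,0],"jaw":0.2},{"dp":[-0.18,-1,0],"rotation":[0,0,0],"jaw":0.2},{"dp":[-0.18,-1,0],"rotation":[0,0,0],"jaw":0.2}]' | grep pos
python3 -m pendant '[{"dp":[-0.04,-0.25,0],"rotation":[0,0,0],"jaw":0.2},{"dp":[-0.08,-0.5,0],"rotation":[0,0,0],"jaw":0.2},{"dp":[-0.12,-0.8,0],"rotation":[0,0,0],"jaw":0.2},{"dp":[-0.2,-1,0],"rotation":[0,0,0],"jaw":0.2},{"dp":[-0.2,-1,0],"rotation":[0,0,0],"jaw":0.2}]'
python3 -m pendant '[{"dp":[0,-0.098,0],"rotation":[0,0,0],"jaw":0.2},{"dp":[0,-0.098,0],"rotation":[0,0,0],"jaw":0.2},{"dp":[0,-0.098,0],"rotation":[0,0,0],"jaw":0.2}]'
python3 go.py pr,.029,-4.2;  python3 - <<'E'
from bench import camera
import cv2
c=camera('side');cv2.imwrite('pics/side1.png',c['image'][...,::-1])
E
```

```text
ee_pos: [0.5462, 0.096, 0.1499]
time: 6.1
ee_pos: [0.5273, 0.2455, 0.1498]
eef_rot: [0.999, -0.035, -0.001, -0.0]
ft_force: [-0.1, -0.1, -1.3]
width: 0.0431
grip_force: 20.0
time: 6.48
ee_pos: [0.5303, 0.2571, 0.1503]
eef_rot: [0.999, -0.037, -0.0, 0.0]
ft_force: [0.3, -0.1, -0.8]
width: 0.0431
grip_force: 20.0
t 6.47 p [0.5303 0.2571 0.1503] yaw -4.2842 tilt 0.0269 w 0.0431 F [ 0.251  -0.1325 -0.8418] g 20. q7 -2.3397
pr,.029,-4.2 dp [ 0.0046 -0.0065  0.8089] rot [ 0.0001  0.     -0.0002]
```

View pics/side1.png

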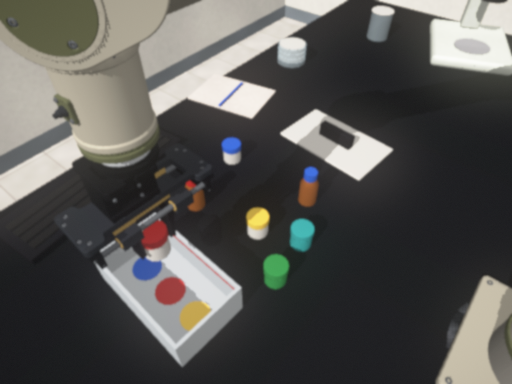

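The picture shows the red jar hanging upright at (153,235) above the tub, and the bottles undisturbed. I lower it.

```bash

python3 -m pendant '[{"dp":[0.005,-0.006,0.2],"rotation":[0,0,0],"jaw":0.2},{"dp":[0.005,-0.006,0.4],"rotation":[0,0,0],"jaw":0.2},{"dp":[0.005,-0.006,0.6],"rotation":[0,0,0],"jaw":0.2},{"dp":[0.005,-0.006,0.72],"rotation":[0,0,0],"jaw":0.2},{"dp":[0.005,-0.006,0.78],"rotation":[0,0,0],"jaw":0.2},{"dp":[0.005,-0.006,0.81],"rotation":[0,0,0],"jaw":0.2},{"dp":[0.005,-0.006,0.81],"rotation":[0,0,0],"jaw":0.2},{"dp":[0.005,-0.006,0.81],"rotation":[0,0,0],"jaw":0.2}]'
python3 go.py pr,.029,-4.2
```

```text
time: 7.52
ee_pos: [0.5312, 0.2589, 0.0298]
eef_rot: [0.999, -0.037, 0.001, -0.0]
ft_force: [-0.2, 0.8, -0.6]
width: 0.043
grip_force: 20.0
t 7.53 p [0.5312 0.2589 0.0298] yaw -4.2324 tilt 0.0673 w 0.043 F [-0.1744  0.8006 -0.6157] g 20. q7 -2.407
pr,.029,-4.2 dp [-0.0009  0.0064  0.0052] rot [-0.0001 -0.0002 -0.0001]
```

```bash

python3 -m pendant '[{"dp":[0,0.004,0.008],"rotation":[0,0,0],"jaw":0.2},{"dp":[0,0.004,0.008],"rotation":[0,0,0],"jaw":0.2},{"dp":[0,0.004,0.008],"rotation":[0,0,0],"jaw":0.6},{"dp":[0,0.004,0.008],"rotation":[0,0,0],"jaw":0.7},{"dp":[0,0.004,0.008],"rotation":[0,0,0],"jaw":0.7},{"dp":[0,0.004,0.008],"rotation":[0,0,0],"jaw":0.7}]'
python3 -m pendant '[{"dp":[0,0,-0.1],"rotation":[0,0,0],"jaw":0.7},{"dp":[0,0,-0.4],"rotation":[0,0,0],"jaw":0.7},{"dp":[0,0,-0.8],"rotation":[0,0,0],"jaw":0.7},{"dp":[0,0,-0.8],"rotation":[0,0,0],"jaw":0.7},{"dp":[0,0,-0.8],"rotation":[0,0,0],"jaw":0.7}]'
python3 go.py jy,.15,-4.2
```

```text
time: 8.28
ee_pos: [0.5307, 0.2581, 0.0278]
eef_rot: [0.999, -0.037, -0.0, 0.0]
ft_force: [-0.3, 0.1, 0.6]
width: 0.0604
grip_force: 0.0
time: 8.9
ee_pos: [0.5308, 0.258, 0.1484]
eef_rot: [0.999, -0.037, 0.0, 0.0]
ft_force: [-0.4, 0.0, -0.3]
width: 0.0609
grip_force: 0.0
t 8.9 p [0.5308 0.258  0.1484] yaw -4.237 tilt 0.0557 w 0.0609 F [-0.429   0.049  -0.2701] g 0. q7 -2.3421
jy,.15,-4.2 dp [-0.136   1.3487 -0.0106] rot [-0.     -0.0002 -0.0001]
```

```bash

python3 -m pendant '[{"dp":[-0.05,0.4,0],"rotation":[0,0,0],"jaw":0.8},{"dp":[-0.1,0.8,0],"rotation":[0,0,0],"jaw":0.8},{"dp":[-0.136,1,0],"rotation":[0,0,0],"jaw":0.8}]' | grep pos
python3 -m pendant '[{"dp":[0,0.2,0],"rotation":[0,0,0],"jaw":0.8},{"dp":[0,0.345,0],"rotation":[0,0,0],"jaw":0.8},{"dp":[0,0.345,0.3],"rotation":[0,0,0],"jaw":0.8},{"dp":[0,0.345,0.4],"rotation":[0,0,0],"jaw":0.8},{"dp":[0,0.345,0.4],"rotation":[0,0,0],"jaw":0.8},{"dp":[0,0.345,0.4],"rotation":[0,0,0],"jaw":0.8}]'
python3 go.py jy,.021,-4.2;python3 - <<'E'
from bench import camera
import cv2,numpy as np
a=camera('wrist')['image'];b=camera('side')['image'];np.save('w.npy',a)
cv2.imwrite('pics/c2.png',cv2.resize(np.hstack([a,b]),(800,300))[...,::-1])
E
```

```text
ee_pos: [0.4981, 0.1062, 0.1465]
time: 10.02
ee_pos: [0.4961, 0.059, 0.0889]
eef_rot: [0.999, -0.037, 0.001, -0.0]
ft_force: [0.4, 0.3, 0.5]
width: 0.0697
grip_force: 0.0
t 10.03 p [0.4961 0.059  0.0889] yaw -4.1946 tilt 0.0691 w 0.0697 F [0.3982 0.2728 0.4563] g 0. q7 -1.9635
jy,.021,-4.2 dp [-0.004   0.0082  0.4524] rot [-0.0001 -0.0002  0.    ]
```

View pics/c2.png

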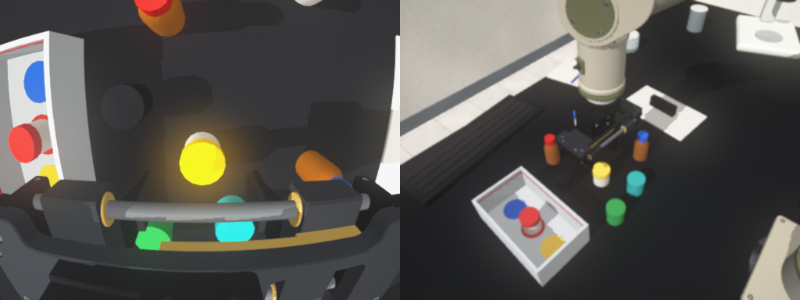

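The wrist view (left) shows the yellow jar at (203,162), centred between the fingers and clear of everything else. The side view shows the red jar upright on its disc at (531,220).

```bash

python3 -m pendant '[{"dp":[-0.003,0.006,0.2],"rotation":[0,0,0],"jaw":0.8},{"dp":[-0.003,0.006,0.38],"rotation":[0,0,0],"jaw":0.8},{"dp":[-0.003,0.006,0.45],"rotation":[0,0,0],"jaw":0.8},{"dp":[-0.003,0.006,0.45],"rotation":[0,0,0],"jaw":0.8},{"dp":[-0.003,0.006,0.45],"rotation":[0,0,0],"jaw":0.8},{"dp":[-0.003,0.006,0.45],"rotation":[0,0,0],"jaw":0.2},{"dp":[-0.003,0.006,0.45],"rotation":[0,0,0],"jaw":0.2},{"dp":[-0.003,0.006,0.45],"rotation":[0,0,0],"jaw":0.2}]' 20
python3 -m pendant '[{"dp":[0,0,0],"rotation":[0,0,0],"jaw":0.2},{"dp":[0,0,0],"rotation":[0,0,0],"jaw":0.2},{"dp":[0,0,-0.1],"rotation":[0,0,0],"jaw":0.2},{"dp":[0,0,-0.3],"rotation":[0,0,0],"jaw":0.2},{"dp":[0,0,-0.6],"rotation":[0,0,0],"jaw":0.2},{"dp":[0,0,-0.86],"rotation":[0,0,0],"jaw":0.2},{"dp":[0,0,-0.86],"rotation":[0,0,0],"jaw":0.2},{"dp":[0,0,-0.86],"rotation":[0,0,0],"jaw":0.2}]'
python3 go.py py,.15,-4.2
```

```text
time: 11.12
ee_pos: [0.4951, 0.0575, 0.0206]
eef_rot: [0.999, -0.037, 0.0, 0.0]
ft_force: [0.1, 0.7, -0.3]
width: 0.0476
grip_force: 0.0
time: 12.12
ee_pos: [0.4946, 0.0574, 0.1491]
eef_rot: [0.999, -0.037, -0.0, 0.0]
ft_force: [-0.2, -0.1, -1.8]
width: 0.0432
grip_force: 20.0
t 12.12 p [0.4946 0.0574 0.1491] yaw -4.2352 tilt 0.0245 w 0.0432 F [-0.1546 -0.0588 -1.793 ] g 19.9999 q7 -1.9224
py,.15,-4.2 dp [-0.3112 -1.3525 -0.0061] rot [ 0.0001  0.     -0.0001]
```

```bash

python3 -m pendant '[{"dp":[-0.07,-0.2,0],"rotation":[0,0,0],"jaw":0.2},{"dp":[-0.15,-0.5,0],"rotation":[0,0,0],"jaw":0.2},{"dp":[-0.25,-0.8,0],"rotation":[0,0,0],"jaw":0.2},{"dp":[-0.31,-1,0],"rotation":[0,0,0],"jaw":0.2}]' | grep pos
python3 -m pendant '[{"dp":[0,-0.2,0],"rotation":[0,0,0],"jaw":0.2},{"dp":[0,-0.35,0],"rotation":[0,0,0],"jaw":0.2},{"dp":[0,-0.35,0],"rotation":[0,0,0],"jaw":0.2},{"dp":[0,-0.35,0.2],"rotation":[0,0,0],"jaw":0.2},{"dp":[0,-0.35,0.4],"rotation":[0,0,0],"jaw":0.2},{"dp":[0,-0.35,0.6],"rotation":[0,0,0],"jaw":0.2},{"dp":[0,-0.35,0.7],"rotation":[0,0,0],"jaw":0.2},{"dp":[0,-0.35,0.7],"rotation":[0,0,0],"jaw":0.2}]'
python3 go.py py,.0285,-4.2
```

```text
ee_pos: [0.4579, 0.2125, 0.1481]
time: 13.62
ee_pos: [0.463, 0.262, 0.0435]
eef_rot: [0.999, -0.037, -0.001, 0.001]
ft_force: [-0.1, -0.2, -1.3]
width: 0.043
grip_force: 20.0
t 13.62 p [0.463  0.262  0.0435] yaw -4.2548 tilt 0.1288 w 0.043 F [-0.1086 -0.1652 -1.2701] g 20. q7 -2.4643
py,.0285,-4.2 dp [-0.0001 -0.0078  0.0998] rot [ 0.0002  0.0003 -0.0002]
```

```bash

python3 -m pendant '[{"dp":[0,-0.006,0.06],"rotation":[0,0,0],"jaw":0.2},{"dp":[0,-0.006,0.1],"rotation":[0,0,0],"jaw":0.2},{"dp":[0,-0.006,0.1],"rotation":[0,0,0],"jaw":0.2},{"dp":[0,-0.006,0.103],"rotation":[0,0,0],"jaw":0.2},{"dp":[0,-0.006,0.103],"rotation":[0,0,0],"jaw":0.6},{"dp":[0,-0.006,0.103],"rotation":[0,0,0],"jaw":0.7},{"dp":[0,-0.006,0.103],"rotation":[0,0,0],"jaw":0.7},{"dp":[0,-0.006,0.103],"rotation":[0,0,0],"jaw":0.7}]'
python3 -m pendant '[{"dp":[0,0,-0.1],"rotation":[0,0,0],"jaw":0.7},{"dp":[0,0,-0.4],"rotation":[0,0,0],"jaw":0.7},{"dp":[0,0,-0.8],"rotation":[0,0,0],"jaw":0.7},{"dp":[0,0,-0.8],"rotation":[0,0,0],"jaw":0.7},{"dp":[0,0,-0.8],"rotation":[0,0,0],"jaw":0.7}]'
python3 go.py jb,.15,-4.2
```

```text
time: 14.62
ee_pos: [0.4637, 0.2638, 0.0289]
eef_rot: [0.999, -0.037, 0.0, 0.0]
ft_force: [-0.8, 0.8, -0.5]
width: 0.0604
grip_force: 0.0
time: 15.25
ee_pos: [0.4636, 0.2637, 0.1494]
eef_rot: [0.999, -0.037, 0.0, 0.0]
ft_force: [-0.6, -0.9, -0.4]
width: 0.0611
grip_force: 0.0
t 15.25 p [0.4636 0.2637 0.1494] yaw -4.2386 tilt 0.0501 w 0.0611 F [-0.5544 -0.8874 -0.3903] g 0. q7 -2.3878
jb,.15,-4.2 dp [ 1.5844  2.1319 -0.0025] rot [ 0.     -0.0001 -0.0001]
```

```bash

python3 -m pendant '[{"dp":[0.25,0.3,0],"rotation":[0,0,0],"jaw":0.8},{"dp":[0.5,0.6,0],"rotation":[0,0,0],"jaw":0.8},{"dp":[0.75,0.9,0],"rotation":[0,0,0],"jaw":0.8}]' | grep pos
python3 -m pendant '[{"dp":[0.25,0.3,0],"rotation":[0,0,0],"jaw":0.8},{"dp":[0.5,0.6,0],"rotation":[0,0,0],"jaw":0.8},{"dp":[0.75,0.9,0],"rotation":[0,0,0],"jaw":0.8}]' | grep pos
python3 -m pendant '[{"dp":[0.084,0.332,0],"rotation":[0,0,0],"jaw":0.8},{"dp":[0.084,0.332,0.2],"rotation":[0,0,0],"jaw":0.8},{"dp":[0.084,0.332,0.4],"rotation":[0,0,0],"jaw":0.8},{"dp":[0.084,0.332,0.4],"rotation":[0,0,0],"jaw":0.8},{"dp":[0.084,0.332,0.4],"rotation":[0,0,0],"jaw":0.8}]'
python3 go.py jb,.021,-4.2
```

```text
ee_pos: [0.5659, 0.1191, 0.1477]
ee_pos: [0.6681, -0.0237, 0.1473]
time: 16.62
ee_pos: [0.6771, -0.0724, 0.0895]
eef_rot: [0.999, -0.037, 0.0, -0.0]
ft_force: [-1.0, 0.5, 0.5]
width: 0.0694
grip_force: 0.0
t 16.62 p [ 0.6771 -0.0724  0.0895] yaw -4.2113 tilt 0.009 w 0.0694 F [-1.018   0.5338  0.5062] g 0. q7 -1.7842
jb,.021,-4.2 dp [-0.0006  0.0029  0.4566] rot [-0. -0. -0.]
```

```bash

python3 -m pendant '[{"dp":[0,0.003,0.2],"rotation":[0,0,0],"jaw":0.8},{"dp":[0,0.003,0.38],"rotation":[0,0,0],"jaw":0.8},{"dp":[0,0.003,0.455],"rotation":[0,0,0],"jaw":0.8},{"dp":[0,0.003,0.455],"rotation":[0,0,0],"jaw":0.8},{"dp":[0,0.003,0.455],"rotation":[0,0,0],"jaw":0.8},{"dp":[0,0.003,0.455],"rotation":[0,0,0],"jaw":0.2},{"dp":[0,0.003,0.455],"rotation":[0,0,0],"jaw":0.2},{"dp":[0,0.003,0.455],"rotation":[0,0,0],"jaw":0.2}]' 20
python3 -m pendant '[{"dp":[0,0,0],"rotation":[0,0,0],"jaw":0.2},{"dp":[0,0,0],"rotation":[0,0,0],"jaw":0.2},{"dp":[0,0,-0.1],"rotation":[0,0,0],"jaw":0.2},{"dp":[0,0,-0.3],"rotation":[0,0,0],"jaw":0.2},{"dp":[0,0,-0.6],"rotation":[0,0,0],"jaw":0.2},{"dp":[0,0,-0.86],"rotation":[0,0,0],"jaw":0.2},{"dp":[0,0,-0.86],"rotation":[0,0,0],"jaw":0.2},{"dp":[0,0,-0.86],"rotation":[0,0,0],"jaw":0.2}]'
python3 go.py pb,.15,-4.2
```

```text
time: 17.62
ee_pos: [0.677, -0.0731, 0.0209]
eef_rot: [0.999, -0.037, 0.0, 0.0]
ft_force: [0.5, 0.5, 0.6]
width: 0.0474
grip_force: 0.0
time: 18.62
ee_pos: [0.6766, -0.0731, 0.1495]
eef_rot: [0.999, -0.037, -0.0, 0.0]
ft_force: [0.5, -0.5, -2.0]
width: 0.0435
grip_force: 20.0
t 18.62 p [ 0.6766 -0.0731  0.1495] yaw -4.2304 tilt 0.0238 w 0.0435 F [ 0.4917 -0.5373 -1.9524] g 20.0001 q7 -1.7663
pb,.15,-4.2 dp [-0.6765 -2.1326 -0.0035] rot [ 0.      0.0001 -0.0001]
```

```bash

python3 -m pendant '[{"dp":[-0.06,-0.2,0],"rotation":[0,0,0],"jaw":0.2},{"dp":[-0.15,-0.5,0],"rotation":[0,0,0],"jaw":0.2},{"dp":[-0.25,-0.8,0],"rotation":[0,0,0],"jaw":0.2},{"dp":[-0.33,-1,0],"rotation":[0,0,0],"jaw":0.2}]' | grep pos
python3 -m pendant '[{"dp":[-0.08,-0.25,0],"rotation":[0,0,0],"jaw":0.2},{"dp":[-0.16,-0.5,0],"rotation":[0,0,0],"jaw":0.2},{"dp":[-0.25,-0.8,0],"rotation":[0,0,0],"jaw":0.2},{"dp":[-0.34,-1,0],"rotation":[0,0,0],"jaw":0.2}]' | grep pos
python3 -m pendant '[{"dp":[-0.006,-0.133,0],"rotation":[0,0,0],"jaw":0.2},{"dp":[-0.006,-0.133,0],"rotation":[0,0,0],"jaw":0.2},{"dp":[-0.006,-0.133,0],"rotation":[0,0,0],"jaw":0.2},{"dp":[-0.006,-0.133,0.2],"rotation":[0,0,0],"jaw":0.2},{"dp":[-0.006,-0.133,0.4],"rotation":[0,0,0],"jaw":0.2},{"dp":[-0.006,-0.133,0.6],"rotation":[0,0,0],"jaw":0.2},{"dp":[-0.006,-0.133,0.7],"rotation":[0,0,0],"jaw":0.2},{"dp":[-0.006,-0.133,0.7],"rotation":[0,0,0],"jaw":0.2}]'
python3 go.py pb,.0285,-4.2
```

```text
ee_pos: [0.637, 0.0828, 0.1483]
ee_pos: [0.5972, 0.2357, 0.1482]
time: 20.62
ee_pos: [0.5994, 0.2522, 0.0439]
eef_rot: [0.999, -0.038, -0.001, 0.001]
ft_force: [0.5, 1.3, -0.0]
width: 0.0433
grip_force: 20.0
t 20.62 p [0.5994 0.2522 0.0439] yaw -4.3083 tilt 0.0971 w 0.0433 F [ 0.4505  1.3151 -0.0413] g 20. q7 -2.346
pb,.0285,-4.2 dp [-0.003  -0.008   0.1026] rot [ 0.0002  0.0002 -0.0003]
```

```bash

python3 -m pendant '[{"dp":[-0.003,-0.005,0.06],"rotation":[0,0,0],"jaw":0.2},{"dp":[-0.003,-0.005,0.1],"rotation":[0,0,0],"jaw":0.2},{"dp":[-0.003,-0.005,0.103],"rotation":[0,0,0],"jaw":0.2},{"dp":[-0.003,-0.005,0.106],"rotation":[0,0,0],"jaw":0.2},{"dp":[-0.003,-0.005,0.106],"rotation":[0,0,0],"jaw":0.6},{"dp":[-0.003,-0.005,0.106],"rotation":[0,0,0],"jaw":0.7},{"dp":[-0.003,-0.005,0.106],"rotation":[0,0,0],"jaw":0.7},{"dp":[-0.003,-0.005,0.106],"rotation":[0,0,0],"jaw":0.7}]'
python3 -m pendant '[{"dp":[0,0,-0.1],"rotation":[0,0,0],"jaw":0.7},{"dp":[0,0,-0.4],"rotation":[0,0,0],"jaw":0.7},{"dp":[0,0,-0.8],"rotation":[0,0,0],"jaw":0.7},{"dp":[0,0,-0.8],"rotation":[0,0,0],"jaw":0.7}]'|grep pos
python3 -m pendant '[{"dp":[-0.2,0.35,0],"rotation":[0,0,0],"jaw":0.7},{"dp":[-0.4,0.7,0],"rotation":[0,0,0],"jaw":0.7},{"dp":[-0.5,1,0],"rotation":[0,0,0],"jaw":0.7}]'|grep pos
python3 -m pendant '[{"dp":[0,0.4,0],"rotation":[0,0,0],"jaw":0.7},{"dp":[0,0.8,0],"rotation":[0,0,0],"jaw":0.7},{"dp":[0,1,0],"rotation":[0,0,0],"jaw":0.7}]'|grep pos
python3 go.py lid,.15,-5.7; python3 - <<'E'
from bench import camera
import cv2,numpy as np
c=camera('top');np.savez('top1.npz',**c);cv2.imwrite('pics/top1.png',c['image'][...,::-1])
E
```

```text
time: 21.62
ee_pos: [0.5991, 0.2542, 0.0288]
eef_rot: [0.999, -0.037, 0.0, 0.0]
ft_force: [-0.7, 0.3, -0.7]
width: 0.0607
grip_force: 0.0
ee_pos: [0.6015, 0.2561, 0.1556]
ee_pos: [0.5116, 0.1085, 0.1489]
ee_pos: [0.5014, -0.0431, 0.1491]
t 22.88 p [ 0.5014 -0.0431  0.1491] yaw -4.4544 tilt 0.0784 w 0.0605 F [-0.1141  0.6938  0.2844] g 0. q7 -1.7227
lid,.15,-5.7 dp [ 0.191   1.5032 -0.0037] rot [ 0.0002 -0.0001  0.0035]
```

View pics/top1.png

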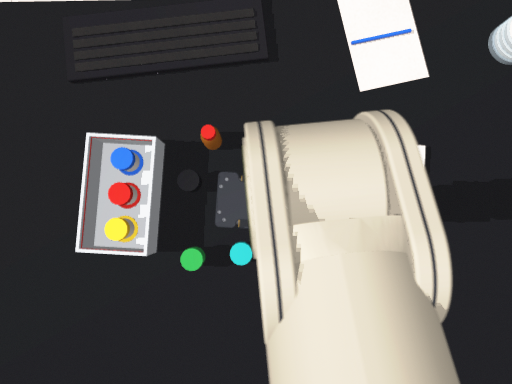

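The picture shows all three jars in the tub on their discs: blue (123,158), red (120,194) and yellow (116,229). The lean outward is only perspective. I check them by depth and go on to the lid.

```bash
python3 - <<'E'
from h import *
c=dict(np.load('top1.npz'));hsv=cv2.cvtColor(c['image'],cv2.COLOR_RGB2HSV)
w,u,v=world(c,(hsv[...,1]>130)&(c['z_map']>0));h=hsv[v,u,0]
for k,m in(('r',(h<7)|(h>172)),('y',(h>21)&(h<34)),('b',(h>104)&(h<126))):
  t=m&(w[:,1]>.19)&(abs(w[:,2]-.057)<.004);q=w[t];print(k,((q.min(0)+q.max(0))/2).round(4),np.ptp(q,0).round(4))
E
python3 -m pendant '[{"dp":[0.1,0.35,0],"rotation":[0,0,0],"jaw":0.7},{"dp":[0.191,0.7,0],"rotation":[0,0,0.0035],"jaw":0.7},{"dp":[0.191,1,0],"rotation":[0,0,0.0035],"jaw":0.7}]'|grep pos
python3 -m pendant '[{"dp":[0,0.3,0],"rotation":[0,0,0],"jaw":0.7},{"dp":[0,0.503,0],"rotation":[0,0,0],"jaw":0.7},{"dp":[0,0.503,0.2],"rotation":[0,0,0],"jaw":0.7},{"dp":[0,0.503,0.4],"rotation":[0,0,0],"jaw":0.7},{"dp":[0,0.503,0.4],"rotation":[0,0,0],"jaw":0.7},{"dp":[0,0.503,0.4],"rotation":[0,0,0],"jaw":0.7}]'
python3 go.py lid,.02,-5.7
```

```text
r [0.536  0.2654 0.057 ] [0.2087 0.1206 0.008 ]
y [0.4639 0.2625 0.0563] [0.0417 0.0424 0.0065]
b [0.5986 0.2532 0.0559] [0.0411 0.0409 0.0057]
ee_pos: [0.5199, -0.1928, 0.149]
time: 24.05
ee_pos: [0.5131, -0.2662, 0.0901]
eef_rot: [0.999, -0.048, 0.001, 0.0]
ft_force: [-0.3, -0.4, 0.4]
width: 0.0612
grip_force: 0.0
t 24.05 p [ 0.5131 -0.2662  0.0901] yaw -5.4727 tilt 0.0817 w 0.0612 F [-0.2583 -0.4048  0.4478] g 0. q7 -1.3711
lid,.02,-5.7 dp [-0.0019  0.0263  0.4674] rot [ 0.0001 -0.0002  0.0006]
```

```bash

python3 -m pendant '[{"dp":[0,0.02,0.2],"rotation":[0,0,0.0005],"jaw":0.7},{"dp":[0,0.02,0.38],"rotation":[0,0,0.0005],"jaw":0.7},{"dp":[0,0.02,0.465],"rotation":[0,0,0.0005],"jaw":0.7},{"dp":[0,0.02,0.465],"rotation":[0,0,0.0005],"jaw":0.7},{"dp":[0,0.02,0.465],"rotation":[0,0,0.0005],"jaw":0.7},{"dp":[0,0.02,0.465],"rotation":[0,0,0.0005],"jaw":0.5},{"dp":[0,0.02,0.465],"rotation":[0,0,0.0005],"jaw":0},{"dp":[0,0.02,0.465],"rotation":[0,0,0.0005],"jaw":0}]' 50
python3 -m pendant '[{"dp":[0,0,0],"rotation":[0,0,0],"jaw":0},{"dp":[0,0,0],"rotation":[0,0,0],"jaw":0},{"dp":[0,0,0],"rotation":[0,0,0],"jaw":0},{"dp":[0,0,-0.05],"rotation":[0,0,0],"jaw":0},{"dp":[0,0,-0.2],"rotation":[0,0,0],"jaw":0},{"dp":[0,0,-0.2],"rotation":[0,0,0],"jaw":0},{"dp":[0,0,-0.2],"rotation":[0,0,0],"jaw":0}]'
python3 go.py tub,.19,-4.2; python3 - <<'E'
from bench import camera
import cv2,numpy as np
a=camera('side')['image'];b=camera('top')
np.savez('top2.npz',**b)
cv2.imwrite('pics/c3.png',cv2.resize(np.hstack([a,b['image']]),(800,300))[...,::-1])
E
```

```text
time: 25.05
ee_pos: [0.5122, -0.2693, 0.0193]
eef_rot: [0.999, -0.049, 0.0, 0.0]
ft_force: [0.0, 0.4, -0.2]
width: 0.0385
grip_force: 0.0
time: 25.92
ee_pos: [0.5117, -0.269, 0.0484]
eef_rot: [0.999, -0.049, -0.0, -0.0]
ft_force: [0.0, 0.5, -3.0]
width: 0.0197
grip_force: 50.0
t 25.93 p [ 0.5117 -0.269   0.0484] yaw -5.6719 tilt 0.0337 w 0.0197 F [ 0.0349  0.5035 -3.0025] g 50. q7 -1.3848
tub,.19,-4.2 dp [-0.2213 -3.5124 -0.9433] rot [-0.      0.0001 -0.0041]
```

View pics/c3.png

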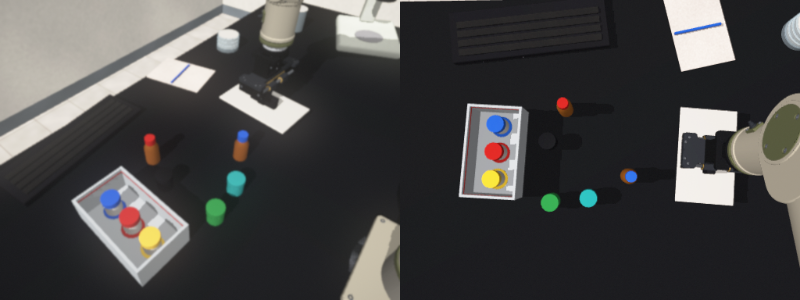

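The side view shows the lid lifted flat at (265,105) and all three jars standing on their discs. I raise the lid and carry it to the tub.

```bash

python3 -m pendant '[{"dp":[0,0,-0.1],"rotation":[0,0,0],"jaw":0},{"dp":[0,0,-0.3],"rotation":[0,0,0],"jaw":0},{"dp":[0,0,-0.5],"rotation":[0,0,0],"jaw":0},{"dp":[0,0,-0.7],"rotation":[0,0,0],"jaw":0},{"dp":[0,0,-0.94],"rotation":[0,0,-0.004],"jaw":0},{"dp":[0,0,-0.94],"rotation":[0,0,-0.004],"jaw":0}]'|grep pos
python3 -m pendant '[{"dp":[0,-0.1,0],"rotation":[0,0,0],"jaw":0},{"dp":[0,-0.3,0],"rotation":[0,0,0],"jaw":0},{"dp":[0,-0.5,0],"rotation":[0,0,0],"jaw":0},{"dp":[0,-0.75,0],"rotation":[0,0,0],"jaw":0},{"dp":[0,-1,0],"rotation":[0,0,0],"jaw":0}]'|grep pos
python3 -m pendant '[{"dp":[0,-0.25,0],"rotation":[0,0,0],"jaw":0},{"dp":[0,-0.5,0],"rotation":[0,0,0],"jaw":0},{"dp":[0,-0.75,0],"rotation":[0,0,0],"jaw":0},{"dp":[0,-1,0],"rotation":[0,0,0],"jaw":0}]'|grep pos
python3 -m pendant '[{"dp":[-0.05,-0.25,0],"rotation":[0,0,0],"jaw":0},{"dp":[-0.1,-0.5,0],"rotation":[0,0,0],"jaw":0},{"dp":[-0.15,-0.75,0],"rotation":[0,0,0],"jaw":0},{"dp":[-0.2,-0.9,0],"rotation":[0,0,0],"jaw":0},{"dp":[-0.2,-1,0],"rotation":[0,0,0],"jaw":0},{"dp":[-0.2,-1,0],"rotation":[0,0,0],"jaw":0},{"dp":[-0.2,-1,0],"rotation":[0,0,0],"jaw":0}]'
python3 go.py tub,.1,-4.2
```

```text
ee_pos: [0.5137, -0.2697, 0.1938]
ee_pos: [0.5222, -0.1171, 0.1886]
ee_pos: [0.5329, 0.0323, 0.1887]
time: 28.78
ee_pos: [0.5155, 0.1806, 0.1896]
eef_rot: [0.999, -0.038, -0.0, 0.0]
ft_force: [0.1, 0.3, -3.1]
width: 0.0201
grip_force: 50.0
t 28.77 p [0.5155 0.1806 0.1896] yaw -4.3092 tilt 0.056 w 0.0201 F [ 0.1189  0.3101 -3.0886] g 49.9997 q7 -2.1865
tub,.1,-4.2 dp [ 0.063  -0.5258  0.5965] rot [ 0.0001  0.0001 -0.0003]
```

```bash

python3 -m pendant '[{"dp":[0.03,-0.2,0],"rotation":[0,0,0],"jaw":0},{"dp":[0.063,-0.4,0],"rotation":[0,0,0],"jaw":0},{"dp":[0.063,-0.526,0.2],"rotation":[0,0,0],"jaw":0},{"dp":[0.063,-0.526,0.4],"rotation":[0,0,0],"jaw":0},{"dp":[0.063,-0.526,0.4],"rotation":[0,0,0],"jaw":0},{"dp":[0.063,-0.526,0.4],"rotation":[0,0,0],"jaw":0},{"dp":[0.063,-0.526,0.4],"rotation":[0,0,0],"jaw":0}]'
python3 go.py tub,.083,-4.2; python3 - <<'E'
from bench import camera
from h import *
a=camera('side');b=camera('top')
cv2.imwrite('pics/c4.png',cv2.resize(np.hstack([a['image'],b['image']]),(800,300))[...,::-1])
for c in(a,b):
  g=c['image'];w,u,v=world(c,(g.min(2)>110))
  t=(abs(w[:,2]-.122)<.025)&(abs(w[:,1]-.2585)<.1)&(abs(w[:,0]-.53)<.15);q=w[t]
  if len(q)<50: print(len(q));continue
  A=np.c_[q[:,:2]-[.5308,.2585],np.ones(len(q))];s=np.linalg.lstsq(A,q[:,2],rcond=None)[0]
  R=cv2.minAreaRect(q[:,:2].astype(np.float32));print(len(q),'plane',s.round(4),R)
E
```

```text
time: 29.65
ee_pos: [0.5315, 0.2597, 0.1315]
eef_rot: [0.999, -0.037, 0.001, -0.0]
ft_force: [-0.1, -0.7, -2.5]
width: 0.0196
grip_force: 50.0
t 29.65 p [0.5315 0.2597 0.1315] yaw -4.2851 tilt 0.132 w 0.0196 F [-0.1182 -0.6705 -2.4955] g 49.9999 q7 -2.3694
tub,.083,-4.2 dp [-0.005   0.0084  0.3236] rot [-0.0001 -0.0003 -0.0002]
8060 plane [ 0.0056 -0.0012  0.1274] ((0.504513680934906, 0.26118049025535583), (0.14416146278381348, 0.18117132782936096), 85.48234558105469)
7589 plane [0.0021 0.0003 0.1256] ((0.5316542387008667, 0.25943630933761597), (0.14498229324817657, 0.23589664697647095), 85.74398040771484)
```

View pics/c4.png

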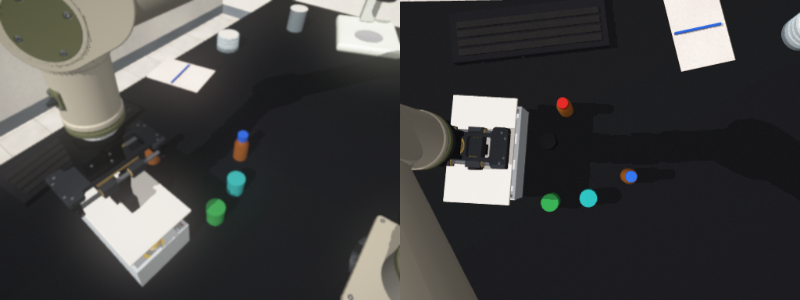

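The lid is flat, with slope under 0.006, and is centred within about 1 mm and aligned with the tub. I lower it onto the tub.

```bash

python3 -m pendant '[{"dp":[-0.005,0.007,0.1],"rotation":[0,0,0],"jaw":0},{"dp":[-0.005,0.007,0.18],"rotation":[0,0,0],"jaw":0},{"dp":[-0.005,0.007,0.24],"rotation":[0,0,0],"jaw":0},{"dp":[-0.005,0.007,0.28],"rotation":[0,0,0],"jaw":0},{"dp":[-0.005,0.007,0.31],"rotation":[0,0,0],"jaw":0},{"dp":[-0.005,0.007,0.325],"rotation":[0,0,0],"jaw":0},{"dp":[-0.005,0.007,0.33],"rotation":[0,0,0],"jaw":0},{"dp":[-0.005,0.007,0.33],"rotation":[0,0,0],"jaw":0}]'
python3 go.py tub,.082,-4.2
```

```text
time: 30.75
ee_pos: [0.5299, 0.2589, 0.081]
eef_rot: [0.999, -0.037, 0.0, -0.0]
ft_force: [-2.7, -1.4, 3.3]
width: 0.0198
grip_force: 50.0
t 30.75 p [0.5299 0.2589 0.081 ] yaw -4.2347 tilt 0.0314 w 0.0198 F [-2.733  -1.3576  3.2925] g 50. q7 -2.3958
tub,.082,-4.2 dp [ 0.006   0.0022 -0.0064] rot [-0.     -0.0001 -0.0001]
```

Contact is light, at 3.3 N upward. I release, retreat and check.

```bash

python3 -m pendant '[{"dp":[0,0,0],"rotation":[0,0,0],"jaw":0.4},{"dp":[0,0,0],"rotation":[0,0,0],"jaw":0.6},{"dp":[0,0,0],"rotation":[0,0,0],"jaw":0.6},{"dp":[0,0,0],"rotation":[0,0,0],"jaw":0.6},{"dp":[0,0,-0.2],"rotation":[0,0,0],"jaw":0.6},{"dp":[0,0,-0.5],"rotation":[0,0,0],"jaw":0.6},{"dp":[0,0,-0.8],"rotation":[0,0,0],"jaw":0.6},{"dp":[0,0,-0.8],"rotation":[0,0,0],"jaw":0.6}]'|grep -E 'pos|width'
python3 -m pendant '[{"dp":[0,0.35,0],"rotation":[0,0,0],"jaw":0.6},{"dp":[0,0.7,0],"rotation":[0,0,0],"jaw":0.6},{"dp":[0,1,0],"rotation":[0,0,0],"jaw":0.6}]'|grep pos
python3 -m pendant '[{"dp":[0,0.35,0],"rotation":[0,0,0],"jaw":0.6},{"dp":[0,0.7,0],"rotation":[0,0,0],"jaw":0.6},{"dp":[0,1,0],"rotation":[0,0,0],"jaw":0.6},{"dp":[0,1,0],"rotation":[0,0,0],"jaw":0.6}]'|grep pos
python3 - <<'E'
from bench import camera
from h import *
a=camera('side');b=camera('top')
cv2.imwrite('pics/c5.png',cv2.resize(np.hstack([a['image'],b['image']]),(800,300))[...,::-1])
for c in(a,b):
  g=c['image'];w,u,v=world(c,(g.min(2)>110))
  t=(abs(w[:,2]-.077)<.012)&(abs(w[:,1]-.2585)<.1)&(abs(w[:,0]-.53)<.15);q=w[t]
  A=np.c_[q[:,:2]-[.5308,.2585],np.ones(len(q))];s=np.linalg.lstsq(A,q[:,2],rcond=None)[0]
  R=cv2.minAreaRect(q[:,:2].astype(np.float32));print(len(q),'plane',s.round(4),R)
E
```

```text
ee_pos: [0.5313, 0.26, 0.2043]
width: 0.0525
ee_pos: [0.5181, 0.1069, 0.1995]
ee_pos: [0.5068, -0.0446, 0.1995]
10762 plane [ 0.0019 -0.0019  0.0768] ((0.5309486985206604, 0.2583528161048889), (0.14423708617687225, 0.23703159391880035), 85.78761291503906)
8955 plane [ 0.0002 -0.0002  0.0753] ((0.5300918817520142, 0.25834208726882935), (0.14503809809684753, 0.2355763167142868), 85.94041442871094)
```

View pics/c5.png

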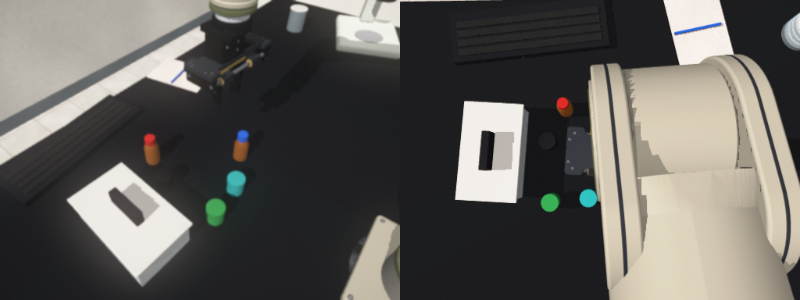

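The lid is seated flat at (130,222) in the side half of the picture, with its plate top at about 76 mm and its centre within 1 mm of the tub's. Both bottles are standing where they were, and the gripper is clear.

```bash
python3 -c "
from bench import r
print(r.close_job())"
```

```text
the job is handed in; nothing more can be done
None
```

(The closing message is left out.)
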